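# Index the rotary bur stand to the wheel bur

### The job

Turn the round bur stand clockwise by its finger post, click by click, until the fifth bur counted from the post, the wheel-shaped one, has clicked home at the pointer. Then let go of the post, and leave the brown bottle beside the stand standing where it is.

Things in the scene. Friction and masses are not known exactly. Their poses are not given: they have to be found in the camera images.
- bur_stand: Fixed white round housing, 164 mm across, 34 mm high; origin on the turret's upright axis at table height. Dark diamond pointer 89 mm from the axis towards the housing's -x, 40 mm up. On it turns a black disc, 144 mm across, top face 44 mm up, with 12 stations: the finger post is station 0; counterclockwise from above, 1 to 11 are upright steel burs 60 mm from the axis, tops at most 68 mm up.
- turret (a joint): Disc angle, rad, growing clockwise from above: 0 = finger post at the pointer, n x 0.5236 (30 deg) = bur n there; 2.618 = bur 5, the only wheel-shaped one (flat, 22 mm across). Starts 1 to 4 clicks short, snapping to its nearest click in the first half second. A sprung ball pulls it home from 0.4 click off; leaving a click takes 0.15 N m (4 N at the post). Stops at -0.15 and 5.9.
- finger_post (a point): Top of the upright round steel finger post by which the disc is turned: 14 mm in diameter, rising 50 mm from the disc's face, its top 94 mm above the table, 40 mm from the turret's axis on the spoke of station 0, one piece with the disc. The point lies on the post's axis.
- bottle: Small round brown glass bottle with a black cap and paper label, 44 mm across, 85 mm high, loose, beside the stand about 155 mm from its axis. Origin at the centre of its underside, z up.
Mind the look-alikes: they are no part of the job. Of the things that look like the bottle, take the one that is nearest to the robot's base at the start.

How it is judged:
At the end, for the whole second after the job is handed in: The turret rests, released, with the wheel-shaped bur (station 5) at the pointer within 10 degrees, and the bottle stands upright (value of joint turret between 2.443 and 2.793 rad and velocity of joint turret between -0.05 and 0.05 rad/s and angle between bottle's own z axis and vertical below 0.2 rad); the robot touches nothing.
It fails at once if the brown bottle is shifted by more than 20 mm or tipped by more than 0.35 rad (distance of bottle from where it was at the start of the episode above 0.02 m or angle between bottle's own z axis and vertical above 0.35 rad).
It also fails if it takes over 32 s, if anything falls off the work surface, if the arm or the gripper's body presses on something with over 40 N, if the wrist force passes 120 N, or if a joint passes its speed limit or range.

### The arm

A 6-joint arm with a two-finger parallel gripper is mounted at the origin on the work surface. World frame = base frame: x ahead of the robot, y to its left, z up, the work surface at z = 0. Lengths are in m, angles in rad, forces in N, time in s.
With the tool pointing down it reaches from about 0.3 to 0.825 m from the base axis. Payload 5.4 kg.
Tool frame: the origin (TCP) lies on the centre line of the jaws, within the pads' length; the fingertips stand 8 mm ahead of it and the grasp point (between the pads) lies 11 mm behind it; z points along the fingers, y is the line along which they close (so a half turn about z gives the same grasp; the last joint's range is limited). The gripper opens to 92 mm and grips with 3 to 60 N. Pads are 20 mm wide; open, the fingers measure 128 mm over their backs; the gripper's body (75 mm by 189 mm) begins 69 mm behind the grasp point.
Start: joints at [-1.419, 0.158, 1.597, -0, 1.386, -0.21], TCP at [0.204, -0.538, 0.201] pointing down, gripper open.
Joint ranges: [-2.91, 2.91], [-0.94, 2.29], [0.18, 2.7], [-1.29, 4.43], [0.17, 2.64], [-3, 3]. Speed limits (rad/s): [2.57, 2.57, 3.14, 3.14, 3.14, 3.14].

### API

Orientations are given as a rotation vector (axis times angle).
In Python, from bench import monitor, vision, job gives the robot as it stands.
- The arm moves only by the shell command python3 -m pendant 'ROWS' [FORCE]. ROWS is JSON, a list of rows, each an object of numbers: "x", "y", "z": the shift along the tool's x, y, z in units of 5 cm (1.0 is 5 cm); "ax", "ay", "az": the turn, a rotation vector about the tool's x, y, z in units of 90 degrees (1.0 is 90 degrees); "fingers": the opening, from 0 (shut) to 1 (fully open). In form: [{"x": .., "y": .., "z": .., "ax": .., "ay": .., "az": .., "fingers": ..}, ...]. A call has 1 to 5 rows; each row shifts and turns the commanded pose from where the row before left it, along the tool's axes as they then stand; what a row does not reach is not made up. A row lasts 1/10 s, in which the tool goes at most 50 mm and 8.59 degrees, less where a joint would pass 70% of its speed; a pose out of reach is approached as far as the arm can. A call with a number of a shift or a turn outside -1 to 1 is refused whole. A call with a gripper value outside its range is refused whole. The fingers move at their own pace and stop on an object; FORCE is the grip in N (left out, the last holds). Time passes only in rows, so rows that do not move let the fingers close. It gives the time, the measured TCP pose, the force, the opening and the grip force at its end, in the units of the state.
- monitor.observe(): the state, without advancing time (a new reading comes with each control period).
- vision.grab_frame(name): name is "scene" or "top"; returns the picture (480x640x3 uint8, blue, green, red); there is no depth.
- vision.camera_info(name): a dict with "fx", "fy", "cx", "cy" (pixels), "dist_coeffs" ([k1, k2, p1, p2, k3] as OpenCV has them; the pictures are not rectified), "origin" and "attitude" of the camera in the world. Camera axes: x right, y down, z forward; pixel columns grow to the right and rows downward; lengths in m; the calibration is good to about 2 mm. A picture is of the moment at which its call begins. camera_info takes no time and is no camera call.
- job.job_done(): hands the job in; it is judged then, once.
The state is a dict: "clock": time; "qpos": joint angles; "qd": joint speeds; "joint_torque": joint torques, N m; "tcp_pos": TCP position; "orientation": TCP orientation; "force": force on the tool from outside, world axes, zero at the start; "wrist_torque": the same for the moment, N m; "width": finger opening in m; "gripper_force": force on a finger pad.
Only numpy, scipy, OpenCV 4.12 (cv2) and the standard library are available. Lean on these libraries where they do the work, as an engineer would, in place of code of your own. Each camera call takes 0.05 s, during which the arm holds its last target. There are 200 camera calls.

## Working session

There is one attempt and no reset: what is moved stays moved. The work goes in short steps, Python scripts to look and compute and a shell command to move; the robot and the scene stay as the last step left them, time stands still between calls to the robot, and variables do not carry over. Pictures are saved under pics/ and viewed, at most 10 in all, crops included, and the job is handed in when it is done.

```bash
mkdir -p pics; python3 - <<'E'
from bench import monitor, vision
import cv2
s=monitor.observe(); print(s['clock'],s['tcp_pos'],s['orientation'],s['width'])
for n in('scene','top'):
    cv2.imwrite(f'pics/{n}0.png',vision.grab_frame(n)); print(n,vision.camera_info(n))
E
```

```text
0.0 [ 0.20339668 -0.53712618  0.19982487] [-3.08848327e+00 -5.64840787e-01 -7.92979713e-05] 0.09194378247587075
scene {'fx': 567.5727870919045, 'fy': 567.5727870919045, 'cx': 326.14655492925505, 'cy': 241.02981374816233, 'dist_coeffs': array([-0.15239129,  0.        ,  0.        ,  0.        ,  0.        ]), 'origin': array([ 1.00652775, -0.14017514,  0.67790775]), 'attitude': array([-1.98678745, -1.69739577,  0.52548585])}
top {'fx': 613.9824060544624, 'fy': 613.9824060544624, 'cx': 320.2110798009443, 'cy': 246.6312975883486, 'dist_coeffs': array([-0.05482232,  0.        ,  0.        ,  0.        ,  0.        ]), 'origin': array([ 0.53018304, -0.07445979,  0.80262648]), 'attitude': array([-2.16954056,  2.18646896, -0.11129005])}
```

View pics/scene0.png

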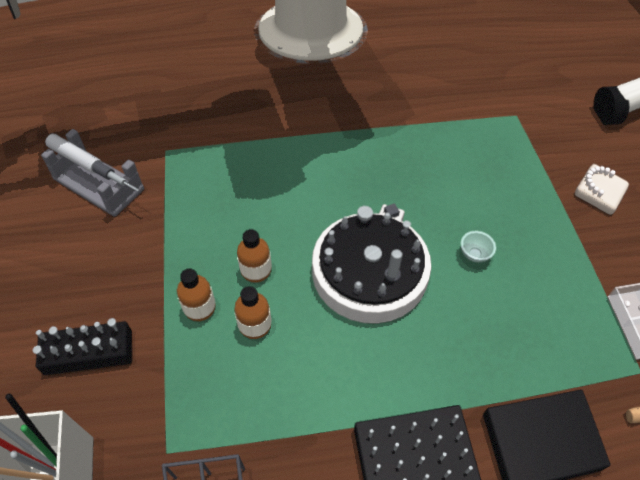

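View pics/top0.png

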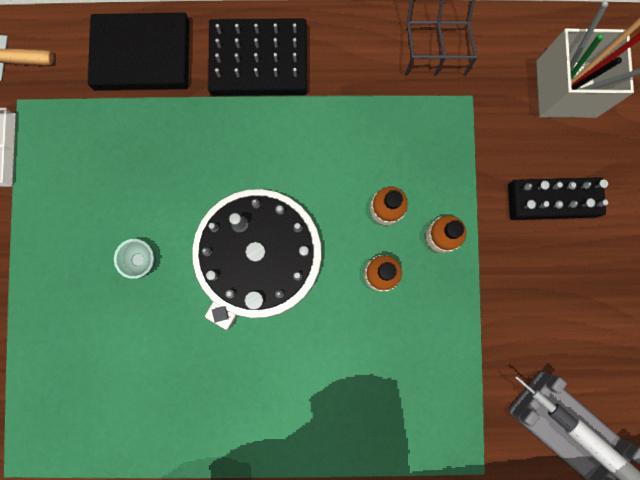

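The top view shows the stand at (256,252), the post's top near (234,218), the wheel bur at (254,300) and the pointer at (220,315). Going counterclockwise from the post, the burs are at (213,227), (207,251), (211,275), (229,294) and then the wheel, so bur 4 is at the pointer and one click is left. There are three bottles, at (389,204), (446,233) and (384,272). The last is nearest the base (lowest in the top view, which is towards -x). Next I'll let it settle and take measurements with enlarged crops.

```bash
python3 -m pendant '[{"z":0},{"z":0},{"z":0},{"z":0},{"z":0}]'
cat > h.py <<'E'
import cv2, numpy as np
from bench import vision
def ray(n,p):
    c=vision.camera_info(n); K=np.array([[c['fx'],0,c['cx']],[0,c['fy'],c['cy']],[0,0,1]])
    u=cv2.undistortPoints(np.array([[p]],float),K,c['dist_coeffs'])[0,0]
    return c['origin'],cv2.Rodrigues(c['attitude'])[0]@np.array([u[0],u[1],1.])
def plane(n,p,z):
    o,d=ray(n,p); return o+d*(z-o[2])/d[2]
def tri(p,q):
    o,d=ray('top',p); r,e=ray('scene',q)
    t=np.linalg.lstsq(np.c_[d,-e],r-o,rcond=None)[0]
    a,b=o+t[0]*d,r+t[1]*e; return (a+b)/2,np.linalg.norm(a-b)
E
python3 - <<'E'
from h import *
t=vision.grab_frame('top'); s=vision.grab_frame('scene')
cv2.imwrite('pics/top1.png',t); cv2.imwrite('pics/scene1.png',s)
a=cv2.resize(t[180:340,185:345],(480,480),interpolation=3)   # 3x
b=cv2.resize(s[195:315,310:435],None,fx=2.5,fy=4,interpolation=3)
cv2.imwrite('pics/crop1.png',np.hstack([a,b]))
# white rim ellipse (z=.034)
g=cv2.cvtColor(t,cv2.COLOR_BGR2HSV)
m=((g[...,1]<40)&(g[...,2]>170)).astype(np.uint8); m[:180]=0;m[330:]=0;m[:,:185]=0;m[:,335:]=0
c=max(cv2.findContours(m,0,1)[0],key=cv2.contourArea); print('rim',cv2.fitEllipse(c))
k=(g[...,2]<60).astype(np.uint8); k[:180]=0;k[330:]=0;k[:,:185]=0;k[:,335:]=0
c=max(cv2.findContours(k,0,1)[0],key=cv2.contourArea); e=cv2.fitEllipse(cv2.convexHull(c)); print('disc',e, plane('top',e[0],.044))
for n,p in dict(post=(234,218),wheel=(254,300),pointer=(220,315)).items(): print(n,plane('top',p,dict(post=.094,wheel=.066,pointer=.04)[n]))
E
```

```text
rim ((254.68553161621094, 255.69789123535156), (124.64795684814453, 138.64389038085938), 33.58189392089844)
disc ((255.57464599609375, 252.25265502929688), (112.5595474243164, 113.86431884765625), 59.17987060546875) [ 0.59455806 -0.00144233  0.044     ]
post [0.63051825 0.0189496  0.094     ]
wheel [ 0.53542138 -0.00173715  0.066     ]
pointer [0.51741037 0.04285641 0.04      ]$[0]: bad value
```

View pics/crop1.png

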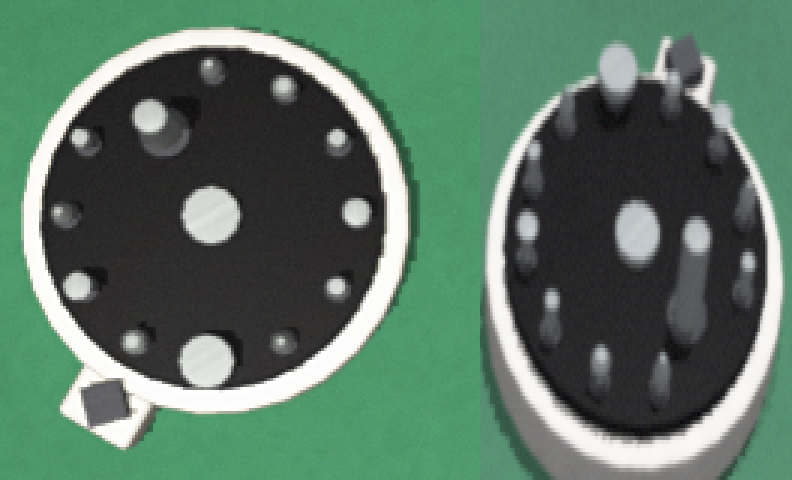

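The crop confirms the layout: post's top at top-view (235,218) and scene (397,254), and the one wheel at top-view (254,300), five stations counterclockwise from the post. The wait was refused, so I'll send full rows.

```bash
python3 -m pendant '[{"x":0,"y":0,"z":0,"ax":0,"ay":0,"az":0,"fingers":1},{"x":0,"y":0,"z":0,"ax":0,"ay":0,"az":0,"fingers":1},{"x":0,"y":0,"z":0,"ax":0,"ay":0,"az":0,"fingers":1},{"x":0,"y":0,"z":0,"ax":0,"ay":0,"az":0,"fingers":1}]' 10
python3 - <<'E'
from h import *
from bench import monitor
p,e=tri((235,218.3),(396.8,254)); print('post',p,e)
t=vision.grab_frame('top'); print('diff',np.abs(t[185:320,190:325].astype(int)-cv2.imread('pics/top1.png')[185:320,190:325]).max())
ax=np.array([.5946,-.0014]); d=p[:2]-ax; print(np.hypot(*d),np.degrees(np.arctan2(d[1],d[0])))
b=plane('top',(387,270),.085); print('bottle cap',b,np.hypot(*(b[:2]-ax)))
s=monitor.observe(); R=cv2.Rodrigues(s['orientation'])[0]; print(s['clock'],s['tcp_pos'],R[:,0],R[:,1])
tgt=np.r_[p[:2],.2]; print('units to above post',R.T@(tgt-s['tcp_pos'])/.05)
for a in(30,22,14,6,0,-3):
  q=ax+.04*np.array([np.cos(np.radians(a)),np.sin(np.radians(a))]); print(a,q,'rel units',R[:2,:2].T@(q-ax-.04*np.array([.866,.5]))/.05)
E
```

```text
clock: 0.6
tcp_pos: [0.2035, -0.5378, 0.2008]
orientation: [-3.09, -0.565, 0.0]
force: [0.1, 0.6, -1.1]
width: 0.0917
gripper_force: 0.0
post [0.63049303 0.0185269  0.09236778] 0.0010723673972641852
diff 12
0.04105351544353212 29.037920177550117
bottle cap [ 0.56906387 -0.15926954  0.085     ] 0.1599214944587314
0.65 [ 0.20350703 -0.53777323  0.20080903] [ 9.35251357e-01  3.53984321e-01 -2.97377332e-05] [ 3.53984321e-01 -9.35251357e-01 -2.78667952e-06]
units to above post [11.92521569 -7.38268205  0.01584657]
30 [0.62924102 0.0186    ] rel units [1.90071391e-05 7.19403310e-06]
22 [0.63168735 0.01358426] rel units [0.01026799 0.11114598]
14 [0.63341183 0.00827688] rel units [0.00494969 0.22262956]
6 [0.63438088 0.00278114] rel units [-0.01583236  0.33228802]
0 [ 0.6346 -0.0014] rel units [-0.04133478  0.41204766]
-3 [ 0.63454518 -0.00349344] rel units [-0.05718105  0.45081738]
```

Post found at (0.630, 0.019), 92 mm up (expected 94), 41 mm from the axis. The tool's y axis is already within about 10° of the tangent at the post. Going over at a height of 0.2 m.

```bash
python3 -m pendant '[{"x":0.4,"y":-0.25,"z":0,"ax":0,"ay":0,"az":0,"fingers":1},{"x":0.8,"y":-0.5,"z":0,"ax":0,"ay":0,"az":0,"fingers":1},{"x":0.8,"y":-0.5,"z":0,"ax":0,"ay":0,"az":0,"fingers":1},{"x":0.8,"y":-0.5,"z":0,"ax":0,"ay":0,"az":0,"fingers":1},{"x":0.8,"y":-0.5,"z":0,"ax":0,"ay":0,"az":0,"fingers":1}]'; python3 -m pendant '[{"x":0.8,"y":-0.5,"z":0,"ax":0,"ay":0,"az":0,"fingers":1},{"x":0.8,"y":-0.5,"z":0,"ax":0,"ay":0,"az":0,"fingers":1},{"x":0.8,"y":-0.5,"z":0,"ax":0,"ay":0,"az":0,"fingers":1},{"x":0.8,"y":-0.5,"z":0,"ax":0,"ay":0,"az":0,"fingers":1},{"x":0.8,"y":-0.5,"z":0,"ax":0,"ay":0,"az":0,"fingers":1}]'; python3 -m pendant '[{"x":0.8,"y":-0.5,"z":0,"ax":0,"ay":0,"az":0,"fingers":1},{"x":0.8,"y":-0.5,"z":0,"ax":0,"ay":0,"az":0,"fingers":1},{"x":0.8,"y":-0.5,"z":0,"ax":0,"ay":0,"az":0,"fingers":1},{"x":0.5,"y":-0.3,"z":0,"ax":0,"ay":0,"az":0,"fingers":1},{"x":0,"y":0,"z":0,"ax":0,"ay":0,"az":0,"fingers":1}]'
cat > rel.py <<'E'
from h import *
from bench import monitor
s=monitor.observe(); R=cv2.Rodrigues(s['orientation'])[0]
print(s['clock'],s['tcp_pos'],'to post at z .082, units',R.T@(np.array([.630,.0188,.082])-s['tcp_pos'])/.05)
E
python3 rel.py
```

```text
clock: 1.15
tcp_pos: [0.3329, -0.3673, 0.201]
orientation: [3.09, 0.564, 0.0]
force: [0.6, -0.1, -0.4]
width: 0.092
gripper_force: 0.0
clock: 1.65
tcp_pos: [0.4758, -0.1795, 0.2011]
orientation: [3.09, 0.565, 0.001]
force: [-0.4, -0.6, -0.2]
width: 0.0919
gripper_force: 0.0
clock: 2.15
tcp_pos: [0.5799, -0.0426, 0.2006]
orientation: [-3.088, -0.572, -0.001]
force: [-1.5, -0.7, -0.1]
width: 0.0919
gripper_force: 0.0
2.15 [ 0.57994783 -0.04264688  0.2006163 ] to post at z .082, units [ 1.37308464 -0.78758022  2.37374431]
```

```bash
python3 -m pendant '[{"x":0.5,"y":-0.3,"z":0,"ax":0,"ay":0,"az":0,"fingers":1},{"x":0.5,"y":-0.3,"z":0,"ax":0,"ay":0,"az":0,"fingers":1},{"x":0.37,"y":-0.19,"z":0,"ax":0,"ay":0,"az":0,"fingers":1},{"x":0,"y":0,"z":0.8,"ax":0,"ay":0,"az":0,"fingers":1},{"x":0,"y":0,"z":0,"ax":0,"ay":0,"az":0,"fingers":1}]'; python3 rel.py
```

```text
clock: 2.65
tcp_pos: [0.6249, 0.0155, 0.1554]
orientation: [-3.087, -0.565, 0.015]
force: [-0.6, -0.2, -1.0]
width: 0.0917
gripper_force: 0.0
2.65 [0.62488553 0.01547208 0.15536476] to post at z .082, units [ 0.13264608 -0.01907802  1.46625009]
```

```bash
python3 -m pendant '[{"x":0,"y":0,"z":0.5,"ax":0,"ay":0,"az":0,"fingers":1},{"x":0,"y":0,"z":0,"ax":0,"ay":0,"az":0,"fingers":1},{"x":0,"y":0,"z":0,"ax":0,"ay":0,"az":0,"fingers":1}]'; python3 rel.py
```

```text
clock: 2.95
tcp_pos: [0.6283, 0.0148, 0.1366]
orientation: [-3.091, -0.564, 0.001]
force: [0.2, 0.0, 0.8]
width: 0.0917
gripper_force: 0.0
2.95 [0.6283128  0.01477866 0.13663276] to post at z .082, units [ 0.06059091 -0.06318689  1.0926293 ]
```

Lowering around the post, with a small correction, and taking a look before closing.

```bash
python3 -m pendant '[{"x":0.03,"y":-0.06,"z":0.4,"ax":0,"ay":0,"az":0,"fingers":1},{"x":0,"y":0,"z":0.4,"ax":0,"ay":0,"az":0,"fingers":1},{"x":0,"y":0,"z":0.25,"ax":0,"ay":0,"az":0,"fingers":1},{"x":0,"y":0,"z":0,"ax":0,"ay":0,"az":0,"fingers":1},{"x":0,"y":0,"z":0,"ax":0,"ay":0,"az":0,"fingers":1}]'; python3 rel.py; python3 -c "
from h import *
s=vision.grab_frame('scene'); t=vision.grab_frame('top')
cv2.imwrite('pics/low.png',np.hstack([cv2.resize(s[150:350,270:470],(400,400)),cv2.resize(t[150:350,160:360],(400,400))]))"
```

```text
clock: 3.45
tcp_pos: [0.6297, 0.0186, 0.0845]
orientation: [3.09, 0.565, 0.002]
force: [0.4, -0.5, 1.0]
width: 0.0919
gripper_force: 0.0
3.45 [0.62966636 0.01856829 0.08453597] to post at z .082, units [ 0.0078197  -0.00200921  0.05072748]
```

View pics/low.png

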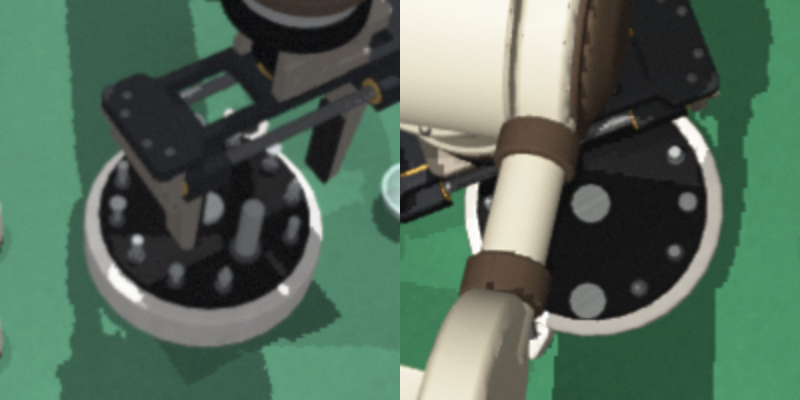

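The post, at crop (250,205), is midway between the fingertips at (185,240) and (325,170), and the burs are clear below. Closing gently.

```bash
python3 -m pendant '[{"x":0,"y":0,"z":0.02,"ax":0,"ay":0,"az":0,"fingers":0},{"x":0,"y":0,"z":0,"ax":0,"ay":0,"az":0,"fingers":0},{"x":0,"y":0,"z":0,"ax":0,"ay":0,"az":0,"fingers":0},{"x":0,"y":0,"z":0,"ax":0,"ay":0,"az":0,"fingers":0},{"x":0,"y":0,"z":0,"ax":0,"ay":0,"az":0,"fingers":0}]' 10; python3 -m pendant '[{"x":0,"y":0,"z":0,"ax":0,"ay":0,"az":0,"fingers":0},{"x":0,"y":0,"z":0,"ax":0,"ay":0,"az":0,"fingers":0},{"x":0,"y":0,"z":0,"ax":0,"ay":0,"az":0,"fingers":0},{"x":0,"y":0,"z":0,"ax":0,"ay":0,"az":0,"fingers":0}]'
```

```text
clock: 4.05
tcp_pos: [0.629, 0.0189, 0.0823]
orientation: [-3.09, -0.565, 0.0]
force: [0.2, -0.1, 0.5]
width: 0.0539
gripper_force: 0.0
clock: 4.45
tcp_pos: [0.629, 0.0189, 0.0823]
orientation: [-3.09, -0.565, 0.0]
force: [0.7, -0.9, 1.0]
width: 0.0219
gripper_force: 0.0
```

```bash
python3 -m pendant '[{"x":0,"y":0,"z":0,"ax":0,"ay":0,"az":0,"fingers":0},{"x":0,"y":0,"z":0,"ax":0,"ay":0,"az":0,"fingers":0},{"x":0,"y":0,"z":0,"ax":0,"ay":0,"az":0,"fingers":0}]'
```

```text
clock: 4.75
tcp_pos: [0.629, 0.0189, 0.0823]
orientation: [-3.09, -0.565, -0.0]
force: [0.0, -0.4, -0.1]
width: 0.0001
gripper_force: 0.0
```

The fingers shut to zero without meeting the post, so I'll look.

```bash
python3 -c "
from h import *
s=vision.grab_frame('scene'); t=vision.grab_frame('top')
cv2.imwrite('pics/low2.png',np.hstack([cv2.resize(s[170:320,300:450],(600,600),interpolation=3)]))
from bench import monitor
print(monitor.observe())"
```

```text
{'clock': 4.85, 'qpos': array([-1.61677520e-01,  4.05393434e-01,  1.53978952e+00,  2.58319911e-06,
        1.19634728e+00,  1.04733019e+00]), 'qd': array([ 9.14251961e-04, -2.88430086e-04, -3.00004551e-05,  2.19441367e-04,
        2.34330226e-04, -4.49477757e-04]), 'joint_torque': array([ 2.67943382e-03, -4.58153665e+01, -3.00169766e+01,  4.74613009e-02,
       -5.82784647e-02, -2.31082618e-05]), 'tcp_pos': array([0.62903997, 0.018888  , 0.08231522]), 'orientation': array([3.09031376e+00, 5.65197108e-01, 9.36067254e-05]), 'force': array([-0.64483486, -0.45667031,  1.32351777]), 'wrist_torque': array([-0.02082478, -0.00863717, -0.01702242]), 'gripper_force': 0.0, 'width': 0.0005343350389178888}
```

View pics/low2.png

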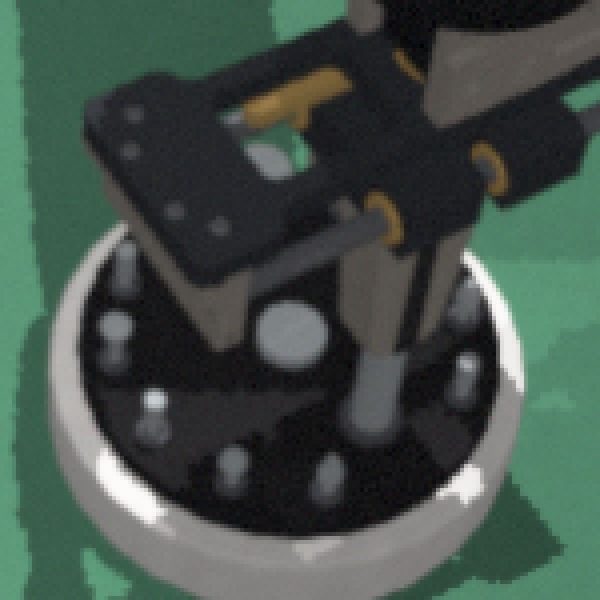

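```bash
python3 - <<'E'
from h import *
from bench import monitor
s=monitor.observe(); R=cv2.Rodrigues(s['orientation'])[0]; T=s['tcp_pos']
c=vision.camera_info('scene'); K=np.array([[c['fx'],0,c['cx']],[0,c['fy'],c['cy']],[0,0,1]])
Rc=cv2.Rodrigues(c['attitude'])[0].T
def pr(P): return cv2.projectPoints(np.array([P],float),cv2.Rodrigues(Rc)[0],-Rc@c['origin'],K,c['dist_coeffs'])[0][0,0]
cr=lambda q:(q-[300,170])*4
for n,v in dict(tcp=(0,0,0),tip=(0,0,.008),tipyp=(0,.046,.008),tipym=(0,-.046,.008),xp=(.05,0,.008),xm=(-.05,0,.008),grasp=(0,0,-.011),body=(0,0,-.08)).items():
    q=pr(T+R@np.array(v)); print(n,q.round(0),cr(q).round(0))
for n,P in dict(posttop=(.6305,.0186,.094),postbase=(.6305,.0186,.044),axis=(.5946,-.0014,.044)).items(): print(n,pr(P).round(0),cr(pr(P)).round(0))
E
```

```text
tcp [395. 257.] [382. 350.]
tip [395. 261.] [379. 364.]
tipyp [364. 276.] [257. 424.]
tipym [424. 246.] [495. 306.]
xp [417. 290.] [469. 481.]
xm [374. 233.] [295. 254.]
grasp [396. 253.] [386. 330.]
body [403. 219.] [413. 196.]
posttop [397. 253.] [386. 333.]
postbase [392. 275.] [369. 418.]
axis [372. 254.] [287. 337.]
```

```bash
python3 -c "
from h import *
s=np.mean([vision.grab_frame('scene')[215:290,350:440] for _ in range(4)],0)
s=np.clip(255*(s/255)**.5*1.1,0,255).astype(np.uint8)
cv2.imwrite('pics/e.png',cv2.resize(s,None,fx=8,fy=8,interpolation=3))"
```

```text
(no output)
```

View pics/e.png

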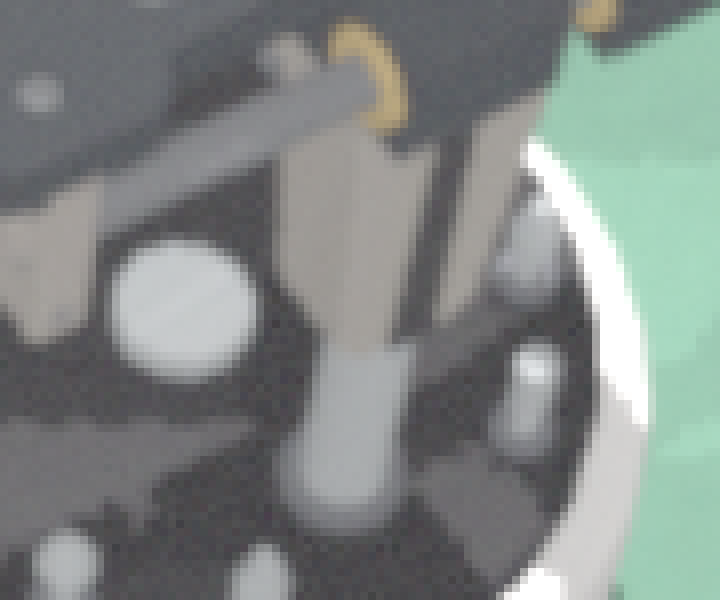

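The closed fingertips end at full-frame (394,259), right at the post's top (about (397,253)), but at the stated tip height of 74 mm their front edge would be at y≈267. So the tips look 15–20 mm higher than the pose suggests, and they closed just above the post. I'll open part way and check the height from the picture.

```bash
python3 -m pendant '[{"x":0,"y":0,"z":0,"ax":0,"ay":0,"az":0,"fingers":0.45},{"x":0,"y":0,"z":0,"ax":0,"ay":0,"az":0,"fingers":0.45},{"x":0,"y":0,"z":0,"ax":0,"ay":0,"az":0,"fingers":0.45},{"x":0,"y":0,"z":0,"ax":0,"ay":0,"az":0,"fingers":0.45},{"x":0,"y":0,"z":0,"ax":0,"ay":0,"az":0,"fingers":0.45}]'; cat > look.py <<'E'
from h import *
import sys
from bench import monitor
s=monitor.observe(); R=cv2.Rodrigues(s['orientation'])[0]; T=s['tcp_pos']
c=vision.camera_info('scene'); K=np.array([[c['fx'],0,c['cx']],[0,c['fy'],c['cy']],[0,0,1]])
Rc=cv2.Rodrigues(c['attitude'])[0].T
def pr(P): return cv2.projectPoints(np.array([P],float),cv2.Rodrigues(Rc)[0],-Rc@c['origin'],K,c['dist_coeffs'])[0][0,0]
f=np.mean([vision.grab_frame('scene')[200:300,340:450] for _ in range(2)],0)
f=cv2.resize(np.clip(255*(f/255)**.5*1.1,0,255).astype(np.uint8),None,fx=6,fy=6,interpolation=3)
w=s['width']/2; print('width',s['width'])
for y in(-w-.018,-w,w,w+.018):   # predicted fingertip outline at the front (+x) face
    for z,col in((.008,(0,0,255)),(-.012,(255,0,0))):
        q=((pr(T+R@np.array([.01,y,z]))-[340,200])*6).astype(int); cv2.circle(f,tuple(map(int,q)),4,col,-1)
cv2.imwrite(sys.argv[1],f)
E
python3 look.py pics/f.png
```

```text
clock: 5.55
tcp_pos: [0.629, 0.0189, 0.0823]
orientation: [3.09, 0.565, -0.0]
force: [-0.9, -0.5, 0.1]
width: 0.0383
gripper_force: 0.0
width 0.038312397266697835
```

View pics/f.png

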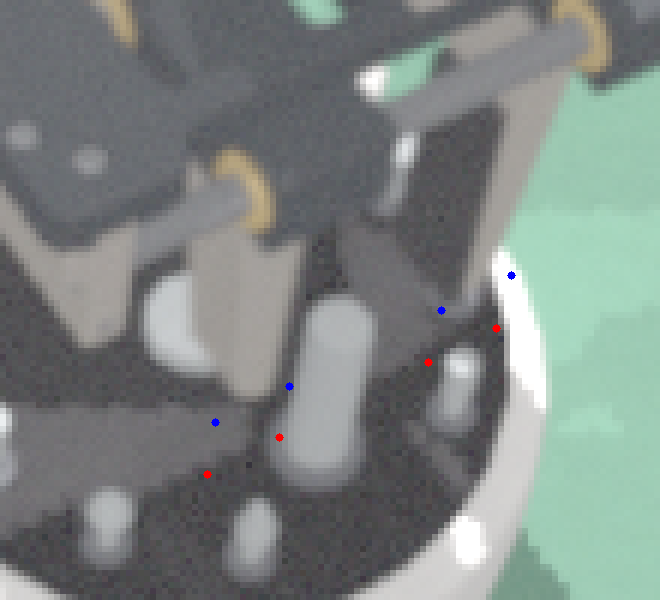

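The left fingertip's lower edge is at crop (250,395), where the pose predicts about (245,456). The tips are therefore about 20 mm higher than stated, around 95 mm and just over the post, which explains the empty close. Going down 15–18 mm in small steps, watching the force.

```bash
python3 -m pendant '[{"x":0,"y":0,"z":0.1,"ax":0,"ay":0,"az":0,"fingers":0.45},{"x":0,"y":0,"z":0.1,"ax":0,"ay":0,"az":0,"fingers":0.45},{"x":0,"y":0,"z":0,"ax":0,"ay":0,"az":0,"fingers":0.45}]'; python3 -m pendant '[{"x":0,"y":0,"z":0.06,"ax":0,"ay":0,"az":0,"fingers":0.45},{"x":0,"y":0,"z":0.06,"ax":0,"ay":0,"az":0,"fingers":0.45},{"x":0,"y":0,"z":0,"ax":0,"ay":0,"az":0,"fingers":0.45}]'; python3 look.py pics/g.png
```

```text
clock: 5.95
tcp_pos: [0.6281, 0.019, 0.071]
orientation: [-3.09, -0.565, 0.003]
force: [0.0, -0.0, 0.1]
width: 0.0414
gripper_force: 0.0
clock: 6.25
tcp_pos: [0.6286, 0.0189, 0.0657]
orientation: [-3.09, -0.565, 0.001]
force: [0.4, -0.4, 0.6]
width: 0.0415
gripper_force: 0.0
width 0.041487276226755826
```

View pics/g.png

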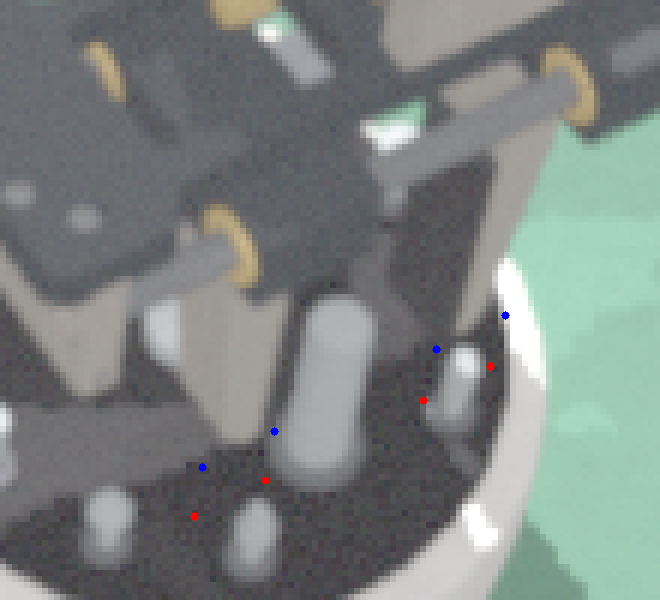

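The fingers now stand on both sides of the post's upper part: left tip (235,435), right (465,325), post top (340,315), no contact. Closing.

```bash
python3 -m pendant '[{"x":0,"y":0,"z":0,"ax":0,"ay":0,"az":0,"fingers":0},{"x":0,"y":0,"z":0,"ax":0,"ay":0,"az":0,"fingers":0},{"x":0,"y":0,"z":0,"ax":0,"ay":0,"az":0,"fingers":0},{"x":0,"y":0,"z":0,"ax":0,"ay":0,"az":0,"fingers":0},{"x":0,"y":0,"z":0,"ax":0,"ay":0,"az":0,"fingers":0}]' 12
```

```text
clock: 6.85
tcp_pos: [0.6292, 0.0185, 0.0664]
orientation: [3.09, 0.565, 0.001]
force: [0.7, -2.2, 0.1]
width: 0.0134
gripper_force: 12.0
```

Gripped (13.4 mm wide, 12 N). Turning one click along the arc.

```bash
python3 -m pendant '[{"x":0.01,"y":0.11,"z":0,"ax":0,"ay":0,"az":0,"fingers":0},{"x":-0.005,"y":0.11,"z":0,"ax":0,"ay":0,"az":0,"fingers":0},{"x":-0.02,"y":0.11,"z":0,"ax":0,"ay":0,"az":0,"fingers":0},{"x":-0.025,"y":0.08,"z":0,"ax":0,"ay":0,"az":0,"fingers":0},{"x":0,"y":0,"z":0,"ax":0,"ay":0,"az":0,"fingers":0}]'; python3 -m pendant '[{"x":0,"y":0,"z":0,"ax":0,"ay":0,"az":0,"fingers":0},{"x":0,"y":0,"z":0,"ax":0,"ay":0,"az":0,"fingers":0}]'
```

```text
clock: 7.35
tcp_pos: [0.6347, -0.0014, 0.0664]
orientation: [3.09, 0.564, 0.001]
force: [1.7, 1.6, -0.5]
width: 0.0131
gripper_force: 12.0
clock: 7.55
tcp_pos: [0.6347, -0.0013, 0.0664]
orientation: [3.09, 0.565, 0.001]
force: [1.7, -0.6, -1.5]
width: 0.0133
gripper_force: 12.0
```

The post is at the expected place, (0.635, -0.001). Letting go, then rising.

```bash
python3 -m pendant '[{"x":0,"y":0,"z":0,"ax":0,"ay":0,"az":0,"fingers":0.4},{"x":0,"y":0,"z":0,"ax":0,"ay":0,"az":0,"fingers":0.4},{"x":0,"y":0,"z":0,"ax":0,"ay":0,"az":0,"fingers":0.4},{"x":0,"y":0,"z":-0.1,"ax":0,"ay":0,"az":0,"fingers":0.4},{"x":0,"y":0,"z":-0.4,"ax":0,"ay":0,"az":0,"fingers":0.4}]'; python3 -m pendant '[{"x":0,"y":0,"z":-0.7,"ax":0,"ay":0,"az":0,"fingers":0.4},{"x":0,"y":0,"z":-0.7,"ax":0,"ay":0,"az":0,"fingers":0.4},{"x":0,"y":0,"z":-0.7,"ax":0,"ay":0,"az":0,"fingers":0.4},{"x":-0.5,"y":0.5,"z":0,"ax":0,"ay":0,"az":0,"fingers":0.4},{"x":-0.5,"y":0.5,"z":0,"ax":0,"ay":0,"az":0,"fingers":0.4}]'; python3 -m pendant '[{"x":-0.6,"y":0.7,"z":0,"ax":0,"ay":0,"az":0,"fingers":0.4},{"x":-0.6,"y":0.7,"z":0,"ax":0,"ay":0,"az":0,"fingers":0.4},{"x":-0.6,"y":0.7,"z":0,"ax":0,"ay":0,"az":0,"fingers":0.4},{"x":-0.6,"y":0.7,"z":0,"ax":0,"ay":0,"az":0,"fingers":0.4},{"x":-0.6,"y":0.7,"z":0,"ax":0,"ay":0,"az":0,"fingers":0.4}]'; python3 -m pendant '[{"x":-0.6,"y":0.7,"z":0,"ax":0,"ay":0,"az":0,"fingers":0.4},{"x":-0.6,"y":0.7,"z":0,"ax":0,"ay":0,"az":0,"fingers":0.4},{"x":0,"y":0,"z":0,"ax":0,"ay":0,"az":0,"fingers":0.4},{"x":0,"y":0,"z":0,"ax":0,"ay":0,"az":0,"fingers":0.4}]'; python3 -c "
from h import *
cv2.imwrite('pics/end.png',vision.grab_frame('top'))"
```

```text
clock: 8.05
tcp_pos: [0.6323, -0.0006, 0.0893]
orientation: [-3.088, -0.565, 0.008]
force: [0.1, 0.1, 0.0]
width: 0.0369
gripper_force: 0.0
clock: 8.55
tcp_pos: [0.6061, -0.0658, 0.1987]
orientation: [3.088, 0.568, 0.005]
force: [0.3, -0.7, -0.6]
width: 0.037
gripper_force: 0.0
clock: 9.05
tcp_pos: [0.5261, -0.2839, 0.1969]
orientation: [3.09, 0.565, 0.001]
force: [0.7, -0.1, -1.2]
width: 0.0365
gripper_force: 0.0
clock: 9.45
tcp_pos: [0.4952, -0.3695, 0.1965]
orientation: [-3.09, -0.562, -0.0]
force: [0.3, -0.1, 0.7]
width: 0.0366
gripper_force: 0.0
```

View pics/end.png

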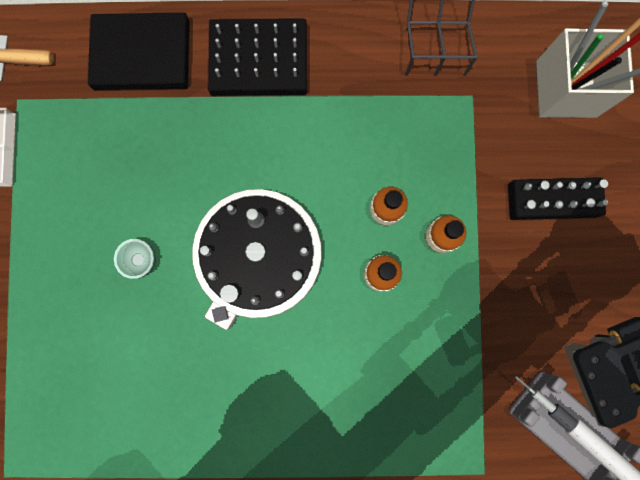

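The wheel bur is at (229,293), on the line from the axis (256,252) to the pointer (220,315). The bottle at (384,272) hasn't moved and the arm is clear.

```bash
python3 -c "
from bench import job
print(job.job_done())"
```

```text
the job is handed in; nothing more can be done
None
```

The job is handed in: I turned the stand one click clockwise so the wheel-shaped fifth bur sits at the pointer, let go of the post, and left the bottle where it stood (the verdict was not shown).

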